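Balance the centrifuge rotor before the run

ROBOT

A 6-joint arm with a two-finger parallel gripper is mounted at the origin on the work surface. World frame = base frame: x ahead of the robot, y to its left, z up, the work surface at z = 0. Lengths are in m, angles in rad, forces in N, time in s.
With the tool pointing down it reaches from about 0.275 to 0.875 m from the base axis. Payload 12.5 kg.
Tool frame: the origin (TCP) lies on the centre line of the jaws, within the pads' length; the fingertips stand r.finger_overhang ahead of it and the grasp point (between the pads) lies 3 mm ahead of it (r.finger_overhang is the distance from the TCP to the fingertips, in m); z points along the fingers, y is the direction in which the jaws open and shut (so a half turn about z gives the same grasp; the last joint's range is limited). The gripper opens to 85 mm and grips with 20 to 120 N. Pads are 22 mm wide; open, the fingers measure 114 mm over their backs; the gripper's body (76 mm by 85 mm) begins 54 mm behind the grasp point. The pads swing forward as they close: fully open they stand 13 mm farther back than shut.
Start: joints at [1.222, 0.351, 1.652, -0, 1.139, -0.085], TCP at [0.143, 0.531, 0.253] pointing down, gripper open.
Joint ranges: [-2.75, 2.75], [-0.79, 2.1], [0.01, 2.65], [-1.57, 4.71], [0.07, 3.14], [-2.87, 2.87]. Speed limits (rad/s): [2.22, 2.22, 2.79, 3.14, 3.14, 3.14].

INTERFACE

Orientations are given as a unit quaternion [x, y, z, w].
In Python, from cell import r, optics gives the robot as it stands. The module is installed in compiled form; this text tells all that it offers. Calls block until the motion is done:
- r.move_to(position, orientation): joint-space move of the TCP to a pose.
- r.move_linear(position, rot=None, vel=0.15): straight line of the TCP; rot=None keeps the orientation; vel is the mean speed in m/s.
- r.set_joints(angles): joint-space move.
- r.set_gripper(opening, squeeze=None): opening from 0.0 (shut) to 1.0 (fully open); squeeze is the grip in N (None keeps the last); returns when the fingers have stopped.
- r.sleep(seconds).
- r.inverse_kinematics(position, orientation): joint angles nearest the present ones, or None.
- optics.get_image(name): name is "side" or "top"; returns a dict with "pixels" (384x512x3 uint8, red, green, blue), "depth" (384x512 float32, m along the optical axis (not along the pixel's ray), 0 where there is no reading), "fx", "fy", "cx", "cy" (pixels), "D" ([k1, k2, p1, p2, k3] as OpenCV has them; the pictures are not rectified), "camera_from_world" (4x4, takes a point from world to camera coordinates). Camera axes: x right, y down, z forward; pixel columns grow to the right and rows downward; lengths in m; the calibration is good to about 2 mm. A picture is of the moment at which its call begins.
A pose or a line that the arm cannot do raises r.PlanningError and nothing moves.
- r.hand_in(): hands the job in, once; it reports no verdict.
Readings, each from a call of its own:
- r.current_t(): time.
- r.current_q(): joint angles.
- r.current_qvel(): joint speeds.
- r.current_effort(): joint torques, N m.
- r.current_tool_pos(): TCP position.
- r.current_ee_rot(): TCP orientation.
- r.current_contact_force(): force on the tool from outside, world axes, zero at the start.
- r.current_torque(): the same for the moment, N m.
- r.current_opening(): opening from 0.0 (shut) to 1.0 (fully open).
Only numpy, scipy, OpenCV 4.12 (cv2) and the standard library are available. Lean on these libraries where they do the work, as an engineer would, in place of code of your own. Each camera call takes 0.05 s, during which the arm holds its last target.

TASK

Balance the centrifuge rotor: in the end each of its four pans must carry an upright canister, and canisters in pans straight across the hub from each other must be of the same height. At the start one pan is empty and one opposite pair does not match; take what you need from the tray, and stand the odd canister that you take out in the tray, on the floor of an open compartment. Never tip a canister over, and leave the other things on the bench where they stand.

Things in the scene. Friction and masses are not known exactly. Their poses are not given: they have to be found in the camera images.
- rotor: swing-out rotor, fixed on a stand: four square pans in a cross round a hub. Origin on the hub axis at bench level, any heading. Pan 1 lies 90 mm from the axis along its +x, pan 2 along +y, 3 along -x, 4 along -y: 1 and 3 are opposite, 2 and 4 are opposite. The hub ends in a knob 38 across, top 95 above the bench. It does not turn during the job.
- tray: grey storage tray, fixed, 247 (its x) x 159 (its y), origin under its centre at bench level, any heading. 2 x 2 compartments, each 116 (x) x 72 (y) inside, centred at x +-60.5, y +-38.5; walls 5 thick. Floor 34, wall tops 48 above the bench. The one at -x, -y has a fixed metal cover flush with the wall tops; the other three each hold a canister at the start, up to 9 off centre.
- pan_1 (a point): centre of the floor of rotor pan 1, 34 mm above the bench. The pan is a shallow square, 60 x 60 inside (sides along and across the radius from the hub), with a rim 7 high and 3 thick. On its two sides across the radius stand hanger cheeks, 33 to 38 mm from the pan's centre, 24 high above the pan floor; towards the hub and outwards it is open above the rim. Axes as the rotor's (z up).
- pan_2 (a point): centre of the floor of rotor pan 2, 34 mm above the bench. The pan is a shallow square, 60 x 60 inside (sides along and across the radius from the hub), with a rim 7 high and 3 thick. On its two sides across the radius stand hanger cheeks, 33 to 38 mm from the pan's centre, 24 high above the pan floor; towards the hub and outwards it is open above the rim. Axes as the rotor's (z up).
- pan_3 (a point): centre of the floor of rotor pan 3, 34 mm above the bench. The pan is a shallow square, 60 x 60 inside (sides along and across the radius from the hub), with a rim 7 high and 3 thick. On its two sides across the radius stand hanger cheeks, 33 to 38 mm from the pan's centre, 24 high above the pan floor; towards the hub and outwards it is open above the rim. Axes as the rotor's (z up).
- pan_4 (a point): centre of the floor of rotor pan 4, 34 mm above the bench. The pan is a shallow square, 60 x 60 inside (sides along and across the radius from the hub), with a rim 7 high and 3 thick. On its two sides across the radius stand hanger cheeks, 33 to 38 mm from the pan's centre, 24 high above the pan floor; towards the hub and outwards it is open above the rim. Axes as the rotor's (z up).
- short_a_mid (a point): centre (half-way up) of a short canister: white upright cylinder with grey screw cap, diameter 44, height 48, z along its axis, 80 to 130 g (may vary by a third). There are two of each height (48, 62, 76), alike but for that. It starts in a rotor pan.
- short_b_mid (a point): centre (half-way up) of a short canister: white upright cylinder with grey screw cap, diameter 44, height 48, z along its axis, 80 to 130 g (may vary by a third). There are two of each height (48, 62, 76), alike but for that. It starts in the tray.
- medium_a_mid (a point): centre (half-way up) of a medium canister: white upright cylinder with grey screw cap, diameter 44, height 62, z along its axis, 80 to 130 g (may vary by a third). There are two of each height (48, 62, 76), alike but for that. It starts in a rotor pan.
- medium_b_mid (a point): centre (half-way up) of a medium canister: white upright cylinder with grey screw cap, diameter 44, height 62, z along its axis, 80 to 130 g (may vary by a third). There are two of each height (48, 62, 76), alike but for that. It starts in the tray.
- tall_a_mid (a point): centre (half-way up) of a tall canister: white upright cylinder with grey screw cap, diameter 44, height 76, z along its axis, 80 to 130 g (may vary by a third). There are two of each height (48, 62, 76), alike but for that. It starts in a rotor pan.
- tall_b_mid (a point): centre (half-way up) of a tall canister: white upright cylinder with grey screw cap, diameter 44, height 76, z along its axis, 80 to 130 g (may vary by a third). There are two of each height (48, 62, 76), alike but for that. It starts in the tray.
- bottle_mid (a point): bystander: white plastic bottle with a blue cap, diameter 54, height 130 mm; this point is half-way up. Stands loose on the bench.
- jar_mid (a point): bystander: amber glass jar with a black cap, diameter 56, height 80 mm; this point is half-way up. Stands loose on the bench.
- tip_box_mid (a point): bystander: small closed box, 82 x 57, height 54 mm; this point is half-way up. Stands loose on the bench.
- beaker_mid (a point): bystander: open glass beaker, diameter 64, height 80 mm; this point is half-way up. Stands loose on the bench.
Mind the look-alikes: they are no part of the job. Leave any turquoise look-alike of the part that bears short_a_mid alone. What is shaped like the part that bears short_b_mid but black is not meant.

How it is judged:
At the end, for the whole second after the job is handed in: Four canisters stand in the four pans, each within 14 mm of its pan's centre, opposite ones of the same height (two matched pairs); the third pair stands in the open compartments of the tray. All six stand flat (height within 4 mm, upright within 0.1 rad) (((horizontal distance between short_a_mid and pan_1 below 0.014 m and horizontal distance between short_b_mid and pan_3 below 0.014 m) or (horizontal distance between short_a_mid and pan_2 below 0.014 m and horizontal distance between short_b_mid and pan_4 below 0.014 m) or (horizontal distance between short_b_mid and pan_1 below 0.014 m and horizontal distance between short_a_mid and pan_3 below 0.014 m) or (horizontal distance between short_b_mid and pan_2 below 0.014 m and horizontal distance between short_a_mid and pan_4 below 0.014 m) or (x of short_a_mid in the frame of tray between -0.11 and 0.11 m and y of short_a_mid in the frame of tray between -0.066 and 0.066 m and x of short_b_mid in the frame of tray between -0.11 and 0.11 m and y of short_b_mid in the frame of tray between -0.066 and 0.066 m)) and ((horizontal distance between medium_a_mid and pan_1 below 0.014 m and horizontal distance between medium_b_mid and pan_3 below 0.014 m) or (horizontal distance between medium_a_mid and pan_2 below 0.014 m and horizontal distance between medium_b_mid and pan_4 below 0.014 m) or (horizontal distance between medium_b_mid and pan_1 below 0.014 m and horizontal distance between medium_a_mid and pan_3 below 0.014 m) or (horizontal distance between medium_b_mid and pan_2 below 0.014 m and horizontal distance between medium_a_mid and pan_4 below 0.014 m) or (x of medium_a_mid in the frame of tray between -0.11 and 0.11 m and y of medium_a_mid in the frame of tray between -0.066 and 0.066 m and x of medium_b_mid in the frame of tray between -0.11 and 0.11 m and y of medium_b_mid in the frame of tray between -0.066 and 0.066 m)) and ((horizontal distance between tall_a_mid and pan_1 below 0.014 m and horizontal distance between tall_b_mid and pan_3 below 0.014 m) or (horizontal distance between tall_a_mid and pan_2 below 0.014 m and horizontal distance between tall_b_mid and pan_4 below 0.014 m) or (horizontal distance between tall_b_mid and pan_1 below 0.014 m and horizontal distance between tall_a_mid and pan_3 below 0.014 m) or (horizontal distance between tall_b_mid and pan_2 below 0.014 m and horizontal distance between tall_a_mid and pan_4 below 0.014 m) or (x of tall_a_mid in the frame of tray between -0.11 and 0.11 m and y of tall_a_mid in the frame of tray between -0.066 and 0.066 m and x of tall_b_mid in the frame of tray between -0.11 and 0.11 m and y of tall_b_mid in the frame of tray between -0.066 and 0.066 m)) and horizontal distance between any of short_a_mid, medium_a_mid and rotor below 0.12 m and horizontal distance between any of short_a_mid, tall_a_mid and rotor below 0.12 m and horizontal distance between any of medium_a_mid, tall_a_mid and rotor below 0.12 m and height (world z) of short_a_mid between 0.054 and 0.062 m and angle between each of short_a_mid, short_b_mid, medium_a_mid, medium_b_mid, tall_a_mid, tall_b_mid's own z axis and vertical below 0.1 rad and height (world z) of short_b_mid between 0.054 and 0.062 m and height (world z) of medium_a_mid between 0.061 and 0.069 m and height (world z) of medium_b_mid between 0.061 and 0.069 m and height (world z) of tall_a_mid between 0.068 and 0.076 m and height (world z) of tall_b_mid between 0.068 and 0.076 m); the robot touches nothing.
It fails at once if a canister is tipped by more than 0.7 rad (angle between any of short_a_mid, short_b_mid, medium_a_mid, medium_b_mid, tall_a_mid, tall_b_mid's own z axis and vertical above 0.7 rad).
It fails at once if a bystander is shifted by more than 30 mm or tipped by more than 0.5 rad (distance of any of bottle_mid, jar_mid, tip_box_mid, beaker_mid from where it was at the start of the episode above 0.03 m or angle between any of bottle_mid, jar_mid, tip_box_mid, beaker_mid's own z axis and vertical above 0.5 rad).
It also fails if it takes over 64 s, if anything falls off the work surface, if the arm or the gripper's body presses on something with over 40 N, if the wrist force passes 120 N, or if a joint passes its speed limit or range.

## Working session

There is one attempt and no reset: what is moved stays moved. The work goes in short steps, each a Python script; the robot and the scene stay as the last script left them, time stands still between calls to the robot, and variables do not carry over. Pictures are saved under pics/ and viewed, and the job is handed in when it is done.

```bash
mkdir -p pics; ls; python3 - <<'E'
from cell import r, optics
import cv2, numpy as np
print(r.current_t(), r.finger_overhang, r.current_ee_rot(), r.current_tool_pos())
for n in ("top","side"):
    d=optics.get_image(n)
    cv2.imwrite(f"pics/{n}0.png",d["pixels"][:,:,::-1]); np.savez(f"{n}0.npz",**d)
    print(n,d["fx"],d["fy"],d["cx"],d["cy"],d["D"]); print(np.linalg.inv(d["camera_from_world"]).round(3))
E
```

```text
pics
0.0 0.022 [ 1.31516704e-01  9.91313781e-01 -5.74176010e-04 -1.22485854e-04] [0.14328535 0.53069836 0.25274834]
top 370.2167854156602 370.2167854156602 252.14632979361153 195.27272308942793 [-0.08350167  0.          0.          0.          0.        ]
[[-0.029 -0.982  0.187  0.399]
 [-1.     0.028 -0.008  0.015]
 [ 0.002 -0.187 -0.982  1.147]
 [ 0.     0.     0.     1.   ]]
side 400.31800895802763 400.31800895802763 256.92527336245325 196.9385248685332 [-0.06079229  0.          0.          0.          0.        ]
[[ 0.675 -0.468  0.57  -0.101]
 [-0.737 -0.408  0.538 -0.671]
 [-0.019 -0.784 -0.62   0.847]
 [ 0.     0.     0.     1.   ]]
```

View pics/top0.png

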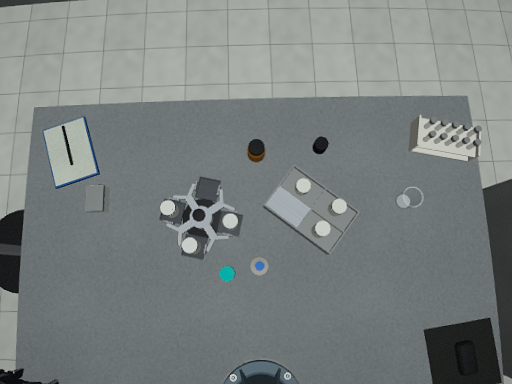

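View pics/side0.png

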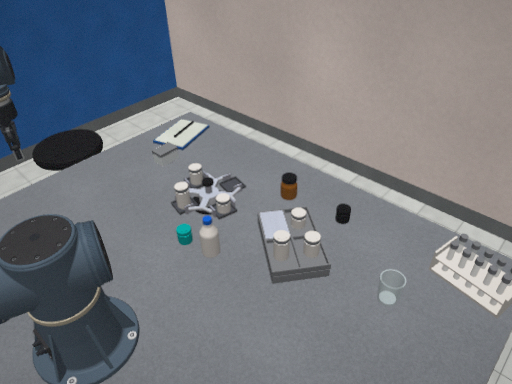

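The top view shows the rotor hub at (199,215), its empty pan at (209,187), and pan canisters at (168,208), (190,245) and (230,221). Tray canisters are at (303,186), (339,206) and (322,229), with the cover at (287,206). The look-alikes are a turquoise one at (227,274) and a black one at (320,145). I'll leave both alone.

```bash
cat > h.py <<'E'
import numpy as np, cv2
def K(d): return np.array([[d["fx"],0,d["cx"]],[0,d["fy"],d["cy"]],[0,0,1.]],float)
def rays(d,uv):
    p=cv2.undistortPoints(np.asarray(uv,float).reshape(-1,1,2),K(d),np.asarray(d["D"],float)).reshape(-1,2)
    T=np.linalg.inv(d["camera_from_world"]); return T[:3,3], np.c_[p,np.ones(len(p))]@T[:3,:3].T
def plane(d,uv,z):
    o,v=rays(d,uv); return o+v*((z-o[2])/v[:,2])[:,None]
def cloud(d):
    h,w=d["depth"].shape; u,v=np.meshgrid(np.arange(w),np.arange(h))
    o,r=rays(d,np.c_[u.ravel(),v.ravel()]); P=o+r*d["depth"].reshape(-1,1); P[d["depth"].ravel()==0]=np.nan
    return P.reshape(h,w,3)
E
python3 - <<'E'
from h import *
d=dict(np.load("top0.npz")); im=d["pixels"][:,:,::-1].copy()
C=cloud(d)
hs=cv2.cvtColor(im,cv2.COLOR_BGR2HSV)
m=((hs[...,2]>185)&(hs[...,1]<40)&(C[...,2]>0.06)).astype(np.uint8)
m[:, :140]=0; m[:,370:]=0
n,l,s,c=cv2.connectedComponentsWithStats(m)
for i in range(1,n):
    if s[i,4]>30:
        z=C[...,2][l==i]; P=C[l==i]; print(c[i].round(1),s[i,4],"z",np.percentile(z,[10,50,90]).round(3),"xy",np.nanmedian(P[P[:,2]>np.nanmedian(z)-.004],0).round(3))
cr=im[130:290,140:370]; cv2.imwrite("pics/topcrop.png",cv2.resize(cr,None,fx=3.4,fy=3.4,interpolation=cv2.INTER_CUBIC))
s_=dict(np.load("side0.npz"))["pixels"][:,:,::-1]
cv2.imwrite("pics/sidecrop.png",cv2.resize(s_[140:290,150:350],None,fx=4,fy=4,interpolation=cv2.INTER_CUBIC))
E
```

```text
[303.2 185. ] 147 z [0.079 0.081 0.083] xy [ 0.629 -0.145  0.081]
[338.9 205.7] 159 z [0.093 0.095 0.097] xy [ 0.561 -0.243  0.095]
[167.2 207.4] 163 z [0.092 0.095 0.098] xy [0.572 0.253 0.095]
[229.9 220.5] 160 z [0.079 0.081 0.084] xy [0.53  0.073 0.081]
[322.5 228.1] 167 z [0.107 0.109 0.112] xy [ 0.497 -0.188  0.11 ]
[189.1 244.8] 175 z [0.107 0.109 0.111] xy [0.461 0.187 0.109]
```

View pics/topcrop.png

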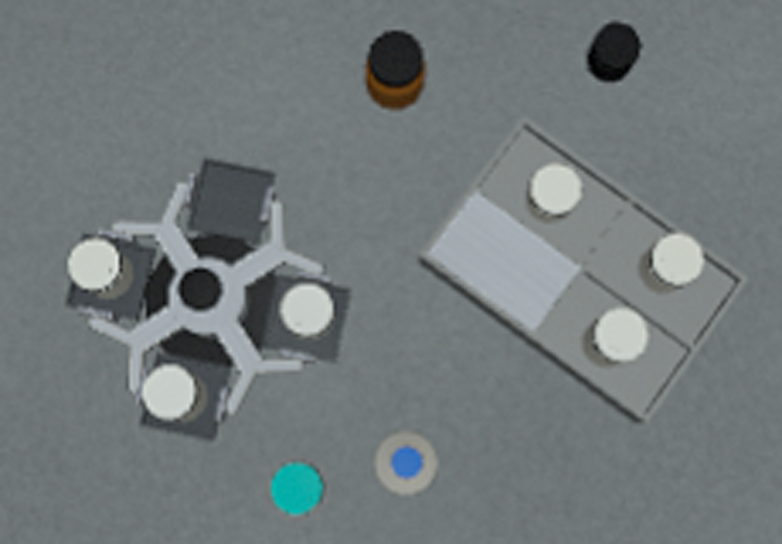

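View pics/sidecrop.png

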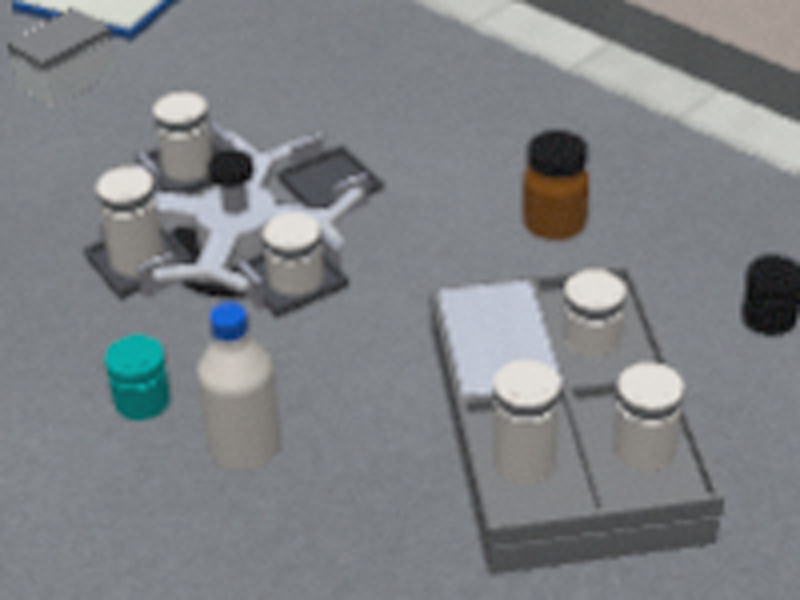

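Heights come out clearly. The left pan holds a medium (top at 95 mm) and the right pan a short (81). The bottom pan holds a tall (109), and the pan opposite it is empty. The tray holds short (303,186), medium (339,206) and tall (322,229). 

The plan has three moves:
1. Tall_b goes to the empty pan.
2. Short_a goes to tall_b's freed compartment.
3. Medium_b goes to the right pan.

First I need precise poses.

```bash
python3 - <<'E'
from h import *
T=dict(np.load("top0.npz")); S=dict(np.load("side0.npz"))
for nm,d in(("top",T),("side",S)):
    im=d["pixels"][:,:,::-1].copy(); C=cloud(d); hs=cv2.cvtColor(im,cv2.COLOR_BGR2HSV)
    print(nm)
    # canister tops
    for k,(x,y,z) in dict(tallA=(.461,.187,.11),medA=(.572,.253,.096),shA=(.53,.073,.082),tallB=(.497,-.188,.11),medB=(.561,-.243,.096),shB=(.629,-.145,.082)).items():
        m=(np.hypot(C[...,0]-x,C[...,1]-y)<.04)&(abs(C[...,2]-z)<.005)&(hs[...,2]>150)
        v,u=np.nonzero(m); c,(a,b),_=cv2.minAreaRect(np.c_[u,v].astype(np.float32)); print(k,m.sum(),plane(d,[[u.mean(),v.mean()]],z)[0].round(4), plane(d,[c],z)[0].round(4))
    # knob
    m=(np.hypot(C[...,0]-.55,C[...,1]-.163)<.035)&(abs(C[...,2]-.095)<.006)&(hs[...,2]<60)
    v,u=np.nonzero(m); print("knob",m.sum(),u.mean(),v.mean(),plane(d,[[u.mean(),v.mean()]],.095)[0].round(4))
    # tray: points near wall top / floor
    m=((C[...,2]>.025)&(C[...,2]<.056)&(np.hypot(C[...,0]-.56,C[...,1]+.185)<.17)).astype(np.uint8)
    cs,_=cv2.findContours(m,cv2.RETR_EXTERNAL,cv2.CHAIN_APPROX_NONE); c=max(cs,key=cv2.contourArea)
    W=plane(d,c.reshape(-1,2),.048)[:,:2]
    rc=cv2.minAreaRect(W.astype(np.float32)); print("tray",rc, cv2.boxPoints(rc).round(3).tolist())
    # cover
    m=((abs(C[...,2]-.048)<.006)&(hs[...,2]>140)&(np.hypot(C[...,0]-.56,C[...,1]+.185)<.17)).astype(np.uint8)
    cs,_=cv2.findContours(m,cv2.RETR_EXTERNAL,cv2.CHAIN_APPROX_NONE); c=max(cs,key=cv2.contourArea)
    print("cover",cv2.minAreaRect(plane(d,c.reshape(-1,2),.048)[:,:2].astype(np.float32)))
    # empty pan
    m=((C[...,2]>.026)&(C[...,2]<.048)&(hs[...,2]<85)&(np.hypot(C[...,0]-.63,C[...,1]-.142)<.055)).astype(np.uint8)
    cs,_=cv2.findContours(m,cv2.RETR_EXTERNAL,cv2.CHAIN_APPROX_NONE); c=max(cs,key=cv2.contourArea)
    print("pan",cv2.minAreaRect(plane(d,c.reshape(-1,2),.038)[:,:2].astype(np.float32)))
    # everything tall: bystanders
    for k,mm in dict(bottle=(hs[...,0]>100)&(hs[...,0]<125)&(hs[...,1]>140)&(C[...,2]>.1)&(C[...,2]<.14),jar=(C[...,2]>.07)&(C[...,2]<.085)&(hs[...,2]<60)&(C[...,0]>.6)&(C[...,1]<.1)&(C[...,1]>-.1),turq=(hs[...,0]>80)&(hs[...,0]<95)&(hs[...,1]>150)).items():
        if mm.sum(): print(k,mm.sum(),np.nanmedian(C[mm],0).round(3))
E
```

```text
top
tallA 181 [0.4603 0.1866 0.11  ] [0.4604 0.1869 0.11  ]
medA 172 [0.5708 0.2524 0.096 ] [0.571  0.2523 0.096 ]
shA 172 [0.5289 0.0729 0.082 ] [0.5279 0.0728 0.082 ]
tallB 178 [ 0.4965 -0.1874  0.11  ] [ 0.497 -0.187  0.11 ]
medB 172 [ 0.5608 -0.2429  0.096 ] [ 0.5603 -0.2432  0.096 ]
shB 161 [ 0.6277 -0.1454  0.082 ] [ 0.6282 -0.1457  0.082 ]
knob 113 198.44247787610618 214.4867256637168 [0.5476 0.1623 0.095 ]
tray ((0.5622598528862, -0.17021310329437256), (0.24640768766403198, 0.16317075490951538), 50.941497802734375) [[0.42100000381469727, -0.21400000154972076], [0.5479999780654907, -0.31700000166893005], [0.703000009059906, -0.12600000202655792], [0.5770000219345093, -0.023000000044703484]]
cover ((0.5720757842063904, -0.0999813824892044), (0.12116628885269165, 0.07582499831914902), 51.5826416015625)
pan ((0.6340487599372864, 0.14193178713321686), (0.07077058404684067, 0.06590955704450607), 76.7662582397461)
bottle 56 [ 0.399 -0.006  0.129]
jar 199 [ 0.751 -0.01   0.079]
turq 176 [0.379 0.087 0.047]
side
tallA 98 [0.463  0.1857 0.11  ] [0.4628 0.1863 0.11  ]
medA 70 [0.573 0.2
[... 244 characters left out ...]
[ 0.6292 -0.1458  0.082 ]
knob 66 207.07575757575756 181.12121212121212 [0.5456 0.1573 0.095 ]
tray ((0.5581040978431702, -0.17782481014728546), (0.27159956097602844, 0.16372492909431458), 51.385311126708984) [[0.4090000092983246, -0.2329999953508377], [0.5370000004768372, -0.33500000834465027], [0.7070000171661377, -0.12300000339746475], [0.5789999961853027, -0.020999999716877937]]
cover ((0.5742074251174927, -0.10144445300102234), (0.12147049605846405, 0.07519987225532532), 51.51115036010742)
pan ((0.636277437210083, 0.14242343604564667), (0.0732005164027214, 0.06847698986530304), 74.01437377929688)
bottle 1034 [1.165 2.345 0.121]
jar 122 [ 0.747 -0.017  0.081]
turq 259 [0.374 0.074 0.042]
```

```bash
python3 - <<'E'
from h import *
T=dict(np.load("top0.npz")); C=cloud(T); H=np.array([.5475,.162])
R=np.hypot(C[...,0]-H[0],C[...,1]-H[1]); a=np.degrees(np.arctan2(C[...,1]-H[1],C[...,0]-H[0]))+13.5
for nm,c in(("empty",0),("right",-90)):
    da=(a-c+180)%360-180; lat=R*np.sin(np.radians(da)); rad=R*np.cos(np.radians(da))
    for r0 in np.arange(.02,.14,.01):
        m=(abs(lat)<.014)&(abs(rad-r0)<.005)
        print(nm,r0.round(2),np.nanmax(C[...,2][m]).round(3),np.nanmedian(C[...,2][m]).round(3))
E
cat >> h.py <<'E'
from scipy.spatial.transform import Rotation as Ro
from cell import r, optics
def quat(a):  # tool down, jaws along heading a (deg)
    a=np.radians(a); y=np.array([np.cos(a),np.sin(a),0]); z=np.array([0,0,-1.])
    return Ro.from_matrix(np.c_[np.cross(y,z),y,z]).as_quat()
def best(p,a):
    o=[]
    for k in(-180,0,180):
        j=r.inverse_kinematics(p,quat(a+k))
        if j is not None: o.append((np.abs(np.array(j)-r.current_q()).max(),a+k))
    return quat(min(o)[1])
def st(s): print(s,"t",round(r.current_t(),2),np.round(r.current_tool_pos(),4),"op",round(r.current_opening(),3),"F",np.round(r.current_contact_force(),1),flush=True)
def pick(xy,zt,a,up=.25,op=.78):
    r.set_gripper(op,40)
    p=[xy[0],xy[1],up]; r.move_to(p,best(p,a)); st("above")
    r.move_linear([xy[0],xy[1],zt],vel=.12); st("at")
    r.set_gripper(0.0,40); st("grip")
    r.move_linear(p,vel=.15); st("up")
def place(xy,zt,a,up=.25,op=.78):
    p=[xy[0],xy[1],up]; q=best(p,a); r.move_linear(p,rot=q,vel=.15); st("over")
    r.move_linear([xy[0],xy[1],zt+.02],vel=.15); r.move_linear([xy[0],xy[1],zt+.001],vel=.04); st("down")
    r.set_gripper(op); st("open")
    r.move_linear(p,vel=.15); st("clear")
def snap(n):
    for k in("top","side"):
        d=optics.get_image(k); cv2.imwrite(f"pics/{k}{n}.png",d["pixels"][:,:,::-1]); np.savez(f"{k}{n}.npz",**d)
E
```

```text
empty 0.02 0.094 0.048
empty 0.03 0.053 0.046
empty 0.04 0.014 0.011
empty 0.05 0.018 0.011
empty 0.06 0.043 0.033
empty 0.07 0.037 0.033
empty 0.08 0.036 0.033
empty 0.09 0.035 0.032
empty 0.1 0.037 0.033
empty 0.11 0.038 0.032
empty 0.12 0.044 0.035
empty 0.13 0.004 -0.0
right 0.02 0.097 0.048
right 0.03 0.051 0.043
right 0.04 0.016 0.012
right 0.05 0.014 0.012
right 0.06 0.044 0.034
right 0.07 0.084 0.08
right 0.08 0.086 0.081
right 0.09 0.084 0.081
right 0.1 0.085 0.081
right 0.11 0.084 0.079
right 0.12 0.045 0.032
right 0.13 0.003 -0.001
```

The radial gap beside each pan is open, and the enlarged crops confirm the tray tall at (322,229). Starting step 1: tall_b to the empty pan, jaws along the tray's x for the pick and radial for the place.

```bash
python3 - <<'E'
from h import *
pick([.4972,-.1885],.089,51.4)
snap(1)
E
```

```text
above t 3.26 [ 0.4974 -0.1879  0.25  ] op 0.777 F [-0.4 -0.3 -0.8]
at t 4.75 [ 0.4975 -0.1887  0.0896] op 0.78 F [0.2 0.1 0.4]
grip t 5.08 [ 0.4975 -0.1886  0.0896] op 0.507 F [-0.8  0.4  7. ]
up t 6.3 [ 0.4968 -0.1883  0.2491] op 0.506 F [ 0.5 -0.  -1.8]
```

```bash
python3 - <<'E'
import cv2,numpy as np
a=cv2.imread("pics/top1.png")[100:320,120:400];b=cv2.imread("pics/side1.png")[60:280,120:400]
cv2.imwrite("pics/c1.png",cv2.resize(np.hstack([a,b]),None,fx=1.42,fy=1.42))
E
```

```text
(no output)
```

View pics/c1.png

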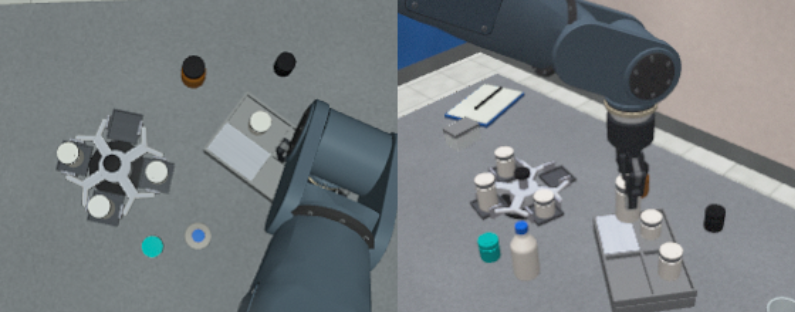

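The side view shows the tall canister held upright between the jaws, at about (628,195) in this picture, and opening 0.506 matches 44 mm. Now I'll place it and go on with short_a.

```bash
python3 - <<'E'
from h import *
place([.635,.141],.0896,-13.5)
p=[.53,-.02,.28]; r.move_linear([.48,-.1,.27],vel=.25)
snap(2)
d=dict(np.load("top2.npz")); C=cloud(d)
m=(np.hypot(C[...,0]-.635,C[...,1]-.141)<.045)&(C[...,2]>.1)&(C[...,2]<.12); print(m.sum(),np.nanmedian(C[m],0))
a=cv2.imread("pics/top2.png")[100:320,120:400];b=cv2.imread("pics/side2.png")[60:280,120:400]
cv2.imwrite("pics/c2.png",cv2.resize(np.hstack([a,b]),None,fx=1.42,fy=1.42))
E
```

```text
over t 8.93 [0.6349 0.1407 0.2501] op 0.505 F [ 0.6  0.4 -1.6]
down t 10.64 [0.6349 0.141  0.0904] op 0.505 F [-0.6  0.3 -1.1]
open t 11.0 [0.6351 0.141  0.0907] op 0.779 F [-0.9  0.1 -0.4]
clear t 12.22 [0.6346 0.1409 0.249 ] op 0.778 F [ 0.9 -0.2  0. ]Traceback (most recent call last):
  File "<stdin>", line 3, in <module>
cell.PlanningError: the arm cannot follow that straight line within its joint ranges
```

```bash
python3 - <<'E'
from h import *
p=[.530,.0732,.25]; r.move_to(p,best(p,76.5)); st("above")
snap(2)
for k in("top","side"):
    d=dict(np.load(k+"2.npz")); C=cloud(d)
    m=(np.hypot(C[...,0]-.635,C[...,1]-.141)<.045)&(C[...,2]>.1)&(C[...,2]<.115); print(k,m.sum(),np.nanmedian(C[m],0) if m.sum() else "")
a=cv2.imread("pics/top2.png")[100:320,120:400];b=cv2.imread("pics/side2.png")[60:280,120:400]
cv2.imwrite("pics/c2.png",cv2.resize(np.hstack([a,b]),None,fx=1.42,fy=1.42))
E
```

```text
above t 13.54 [0.5302 0.0733 0.2498] op 0.779 F [ 0.2 -1.1 -0. ]
top 0 
side 113 [0.63016858 0.133326   0.1112003 ]
```

View pics/c2.png

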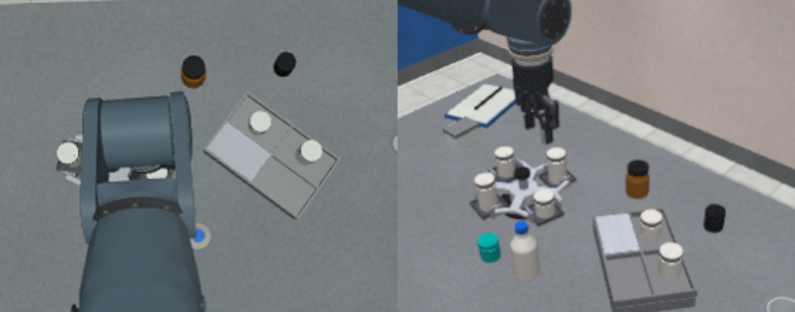

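The side view shows tall_b upright in the formerly empty pan at (556,165), with the freed compartment empty at (637,275). Now short_a goes from the right pan (543,205) to that compartment.

```bash
python3 - <<'E'
from h import *
pick([.530,.0732],.074,76.5)
if .45<r.current_opening()<.56: place([.497,-.193],.0746,51.4)
snap(3)
a=cv2.imread("pics/top3.png")[100:320,120:400];b=cv2.imread("pics/side3.png")[60:280,120:400]
cv2.imwrite("pics/c3.png",cv2.resize(np.hstack([a,b]),None,fx=1.42,fy=1.42))
E
```

```text
above t 14.11 [0.53   0.0732 0.25  ] op 0.778 F [0.1 0.  0. ]
at t 15.72 [0.5304 0.0732 0.0746] op 0.782 F [ 0.1 -0.2  0.4]
grip t 16.06 [0.5303 0.0732 0.0747] op 0.505 F [-1.3  0.1  5.9]
up t 17.38 [0.5296 0.0732 0.2492] op 0.506 F [-1.4 -0.5 -0.1]
over t 19.32 [ 0.4971 -0.1925  0.25  ] op 0.502 F [ 0.8  0.3 -1. ]
down t 21.13 [ 0.497  -0.193   0.0754] op 0.502 F [-0.5  0.9 -0.2]
open t 21.49 [ 0.4971 -0.193   0.0757] op 0.778 F [-0.   0.4  0.3]
clear t 22.81 [ 0.4967 -0.1928  0.2492] op 0.781 F [ 0.3 -0.1 -0.1]
```

View pics/c3.png

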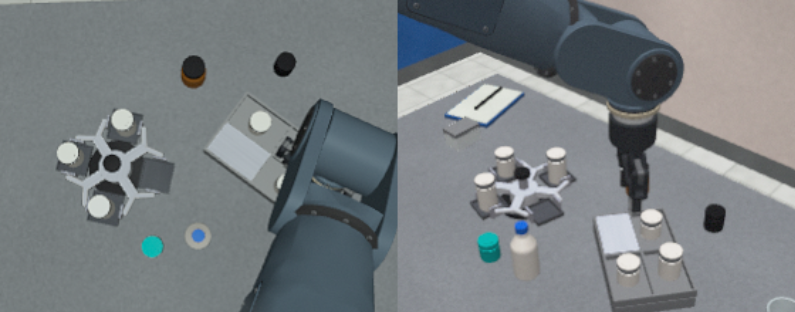

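Short_a stands in the freed compartment at (628,268) in the side view, and the right pan is empty at (153,177). I'll refine the right pan's centre while it's visible, then bring medium_b, which sits at (670,258) in the side view and is the taller of the remaining originals (top 95 mm against 81).

```bash
python3 - <<'E'
from h import *
d=dict(np.load("top3.npz")); C=cloud(d); hs=cv2.cvtColor(d["pixels"],cv2.COLOR_RGB2HSV)
m=((C[...,2]>.026)&(C[...,2]<.048)&(hs[...,2]<85)&(np.hypot(C[...,0]-.5265,C[...,1]-.0745)<.055)).astype(np.uint8)
cs,_=cv2.findContours(m,cv2.RETR_EXTERNAL,cv2.CHAIN_APPROX_NONE); c=max(cs,key=cv2.contourArea)
print("pan",cv2.minAreaRect(plane(d,c.reshape(-1,2),.038)[:,:2].astype(np.float32)))
m=(np.hypot(C[...,0]-.635,C[...,1]-.141)<.045)&(abs(C[...,2]-.11)<.005); v,u=np.nonzero(m); print("tallB",plane(d,[[u.mean(),v.mean()]],.11))
pick([.5615,-.2438],.080,51.4)
if .45<r.current_opening()<.56: place([.5272,.0743],.0806,76.5)
E
```

```text
pan ((0.5558688640594482, 0.06867600977420807), (0.060373906046152115, 0.010562332347035408), 69.85384368896484)
tallB [[0.63330986 0.13839285 0.11      ]]
above t 23.55 [ 0.5615 -0.244   0.2492] op 0.782 F [-0.5 -0.2  0.5]
at t 25.12 [ 0.5618 -0.244   0.0807] op 0.778 F [ 0.1 -0.1 -0.6]
grip t 25.45 [ 0.5618 -0.2439  0.0806] op 0.507 F [-0.9  0.   5.8]
up t 26.73 [ 0.5611 -0.2436  0.249 ] op 0.503 F [ 0.5  0.  -1.2]
over t 29.02 [0.5273 0.0739 0.25  ] op 0.507 F [-0.1  0.  -1.4]
down t 30.79 [0.5272 0.0743 0.0814] op 0.507 F [-0.3 -0.3 -0.6]
open t 31.15 [0.5273 0.0743 0.0817] op 0.779 F [ 0.7 -0.3 -0.8]
clear t 32.42 [0.5268 0.0743 0.2492] op 0.781 F [0.5 0.3 0.7]
```

```bash
python3 - <<'E'
from h import *
r.set_joints([1.222,0.351,1.652,0,1.139,-0.085]); st("away")
snap(4)
a=math=None
for k in("top","side"):
    d=dict(np.load(k+"4.npz")); C=cloud(d); hs=cv2.cvtColor(d["pixels"],cv2.COLOR_RGB2HSV)
    print(k)
    for n,(x,y,z) in dict(tallA=(.461,.187,.11),medA=(.572,.253,.096),medB=(.527,.074,.096),tallB=(.634,.14,.11),shA=(.497,-.193,.082),shB=(.629,-.145,.082)).items():
        m=(np.hypot(C[...,0]-x,C[...,1]-y)<.04)&(abs(C[...,2]-z)<.006)&(hs[...,2]>150); v,u=np.nonzero(m)
        print(n,m.sum(),plane(d,[[u.mean(),v.mean()]],z)[0,:2].round(4),"z",np.nanmedian(C[...,2][m]).round(4))
    # fine check of pan centres: dark pan pixels outline
    if k=="top":
        v_=hs[...,2]; print("pan V",v_[221,236:244], v_[187,205:215])
a=cv2.imread("pics/top4.png")[130:290,140:370];cv2.imwrite("pics/c4.png",cv2.resize(a,None,fx=3.4,fy=3.4,interpolation=cv2.INTER_CUBIC))
b=cv2.imread("pics/side4.png")[140:290,150:350];cv2.imwrite("pics/d4.png",cv2.resize(b,None,fx=4,fy=4,interpolation=cv2.INTER_CUBIC))
# pan (right) from top3 with looser mask
d=dict(np.load("top3.npz")); C=cloud(d)
m=((C[...,2]>.026)&(C[...,2]<.046)&(np.hypot(C[...,0]-.5265,C[...,1]-.0745)<.055)).astype(np.uint8)
c=max(cv2.findContours(m,cv2.RETR_EXTERNAL,cv2.CHAIN_APPROX_NONE)[0],key=cv2.contourArea)
print("right pan",cv2.minAreaRect(plane(d,c.reshape(-1,2),.036)[:,:2].astype(np.float32)))
E
```

```text
away t 34.57 [0.1443 0.5306 0.253 ] op 0.778 F [ 1.1 -0.1 -1. ]
top
tallA 185 [0.4604 0.1864] z 0.1089
medA 173 [0.5708 0.2526] z 0.095
medB 178 [0.5258 0.0728] z 0.095
tallB 171 [0.6339 0.1388] z 0.109
shA 173 [ 0.4953 -0.1922] z 0.0812
shB 161 [ 0.6278 -0.1456] z 0.0809
pan V [205 179  75  80  78  95 117 128] [205 205 204 201 204 207 208 187  90  87]
side
tallA 99 [0.4634 0.1858] z 0.1119
medA 74 [0.5735 0.2501] z 0.0978
medB 108 [0.5276 0.0737] z 0.0981
tallB 86 [0.6359 0.1389] z 0.112
shA 153 [ 0.4969 -0.1941] z 0.0834
shB 121 [ 0.63   -0.1456] z 0.0838
right pan ((0.5271380543708801, 0.07510935515165329), (0.0667634829878807, 0.06733516603708267), 76.54320526123047)
```

View pics/c4.png

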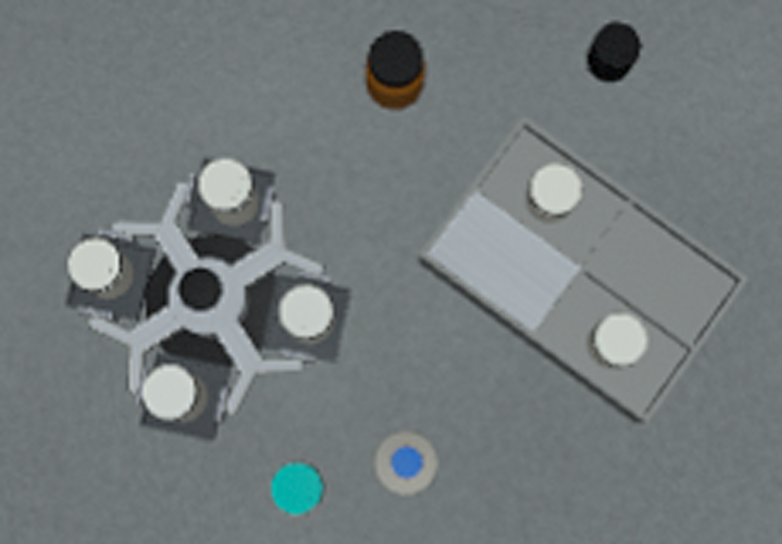

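View pics/d4.png

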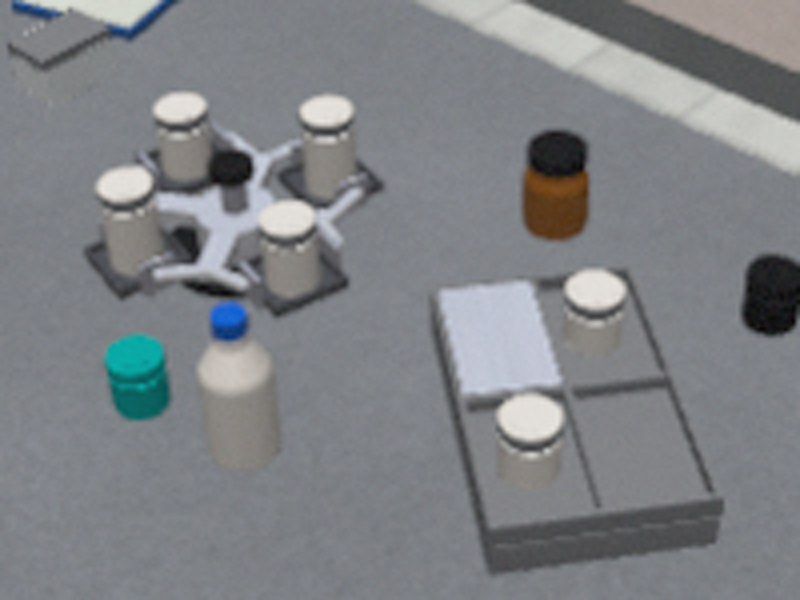

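Both views show the tall pair on one diagonal, the medium pair on the other and both shorts in the tray, all upright at the right heights. The bystanders and look-alikes haven't moved. Every canister is within about 5 mm of its pan centre, so I'm handing in.

```bash
python3 - <<'E'
from cell import r
r.hand_in(); print(r.current_t())
E
```

```text
the job is handed in; nothing more can be done
the job is handed in; nothing more can be done
```

The rotor is balanced and the job is handed in. The arm was parked clear at 34.6 s, well inside the 64 s limit.

**What I did:**
1. Moved the tall canister from the tray into the empty pan, opposite the other tall one.
2. Took the odd short canister out of its pan and stood it in the tray compartment that freed.
3. Moved the medium canister from the tray into the pan the short one had left, opposite the other medium one.

**Last checks:**
- **Heights:** in the final pictures, each canister top was within about 2 mm of the height expected for standing flat. The top camera read 109, 95 and 81 mm for tall, medium and short, and the side camera read 2–3 mm higher.
- **Positions:** canisters in the pans were about 5 mm or less from their pan centres, and both short ones stood on open compartment floors in the tray.
- **Bystanders:** the bottle, jar and both look-alikes looked unmoved in the final close-ups. I did not re-measure them, and I did not check the beaker or the tip box at the end, though the arm never worked near either.

**What failed or disagreed:**
- The two cameras differed by 2–3 mm on canister positions and up to 5 mm on the hub, with no effect on the result.
- One retreat line was refused by the planner and nothing moved, so I used a joint move instead.
- One colour mask for the right pan's centre failed. I placed there using the position worked out from the hub, and a repeat measurement afterwards agreed to about 1 mm.

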